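# Refit the clean filter cassette in the air cleaner of a factory-entrance hygiene desk

### The arm

A 7-joint arm with a two-finger parallel gripper is mounted at the origin on the work surface. World frame = base frame: x ahead of the robot, y to its left, z up, the work surface at z = 0. Lengths are in m, angles in rad, forces in N, time in s.
With the tool pointing down it reaches from about 0.35 to 0.9 m from the base axis. Payload 19.9 kg.
Tool frame: the origin (TCP) lies between the finger pads; the fingertips stand 14 mm ahead of it and the grasp point (between the pads) lies 5 mm behind it; z points along the fingers, x is the direction in which the jaws open and shut, and the axes are right-handed (so a half turn about z gives the same grasp; the last joint's range is limited). The gripper opens to 85 mm and grips with 20 to 120 N. Pads are 22 mm wide; open, the fingers measure 114 mm over their backs; the gripper's body (76 mm by 85 mm) begins 54 mm behind the grasp point. The pads swing forward as they close: fully open they stand 13 mm farther back than shut.
Start: joints at [-1.371, 0.417, -0.01, 1.614, 0.005, 1.111, -0.053], TCP at [0.15, 0.607, 0.245] pointing down, gripper open.
Joint ranges: [-2.81, 2.81], [-0.39, 2.02], [-1.27, 1.25], [0.06, 2.57], [-1.19, 4.33], [0.19, 2], [-2.82, 2.82]. Speed limits (rad/s): [1.89, 1.89, 2.39, 2.39, 3.01, 3.01, 3.01].

### API

Orientations are given as a rotation vector (axis times angle).
In Python, from bench import arm gives the robot as it stands. The module is installed in compiled form; this text tells all that it offers.
- The arm moves only by the shell command python3 -m inch 'ROWS' [OPENING]. ROWS is a JSON object of lists of equal length, an entry for each row: "slide": the shift along the tool's x, y, z in mm, a list of three; "twist": the turn about the tool's z in degrees. In form: {"slide": [[x, y, z], ...], "twist": [twist, ...]}. A call has 1 to 20 rows; each row shifts and turns the pose as measured when the row begins, along the tool's axes as they then stand; what a row does not reach is not made up. A row lasts 1/12 s, in which the tool goes at most 41.7 mm and 7.16 degrees, less where a joint would pass 70% of its speed; a pose out of reach is approached as far as the arm can. A call is refused whole if a number of a shift passes 41.7 or a number of a turn 7.16, either way. A call with a gripper value outside its range is refused whole. OPENING is the finger opening in mm, from 0 to 85.4, set as the call begins (- or left out, the last holds). The fingers move at their own pace and stop on an object; the grip force is fixed at half the most. Time passes only in rows, so rows that do not move let the fingers close. It gives the time, the measured TCP pose, the force and the opening at its end, in the units of the state.
- arm.observe(): the state, without advancing time (a new reading comes with each control period).
- arm.read_camera(name): name is "scene" or "top"; returns a dict with "image" (384x512x3 uint8, red, green, blue), "camera_matrix" (3x3 intrinsics, pixels), "cam_to_world" (4x4, takes a point from camera to world coordinates). Camera axes: x right, y up, looking along -z (the intrinsics and any distortion apply to the point x, -y, -z); pixel columns grow to the right and rows downward; lengths in m; the calibration is good to about 2 mm. A picture is of the moment at which its call begins. There is no depth.
- arm.close_job(): hands the job in, once; it reports no verdict.
Trained networks look in the newest picture that a camera, given by its name, has taken for a name from the list of things; names that differ only in an ending like _2 or _b are one class to them, and where a whole thing is asked for, a point or a joint stands for the part that bears it (a point fixed in the world has none). Each returns a list of dicts, best first, with "confidence" (0 to 1); they miss things now and then, are a little off and sometimes report something else, mostly with a low value. They report only what shows in the picture. A call takes as long as a camera call. They do not tell look-alikes from the thing itself.
- arm.recognise(camera, target): "point" ([row, column] in pixels, amid what is visible of it).
- arm.cut_out(camera, target): "pixels" (384x512 bool, what is visible of it) and "point" ([row, column] in pixels, amid what is visible of it).
- arm.place_of(camera, target): "point" ([row, column] in pixels: a listed point, or the origin of a listed thing).
The state is a dict: "clock": time; "joint_positions": joint angles; "joint_vel": joint speeds; "tau": joint torques, N m; "tool_pos": TCP position; "tcp_rot": TCP orientation; "ft_force": force on the tool from outside, world axes, zero at the start; "torque": the same for the moment, N m; "gripper_width": opening from 0.0 (shut) to 1.0 (fully open).
Only numpy, scipy, OpenCV 4.12 (cv2) and the standard library are available. Lean on these libraries where they do the work, as an engineer would, in place of code of your own. Each camera call takes 0.05 s, during which the arm holds its last target.

### The job

The washed filter cassette lies on the drying mat: put it back in the sloping bay of the air cleaner. Hook its tongue under the blue lip at the low edge of the bay, swing the upper edge down until the cassette lies flat and fully home on the bay floor, then slide the red-tabbed lock all the way across its upper edge. Do not force it or let it fall in, and leave the bottle, tissue box and mask carton standing where they are.

Things in the scene. Friction and masses are not known exactly. Their poses are not given: they have to be found in the camera images.
- cleaner: Air cleaner: white wedge-shaped housing fixed to the desk, 230 deep, 174 wide, about 55 high at its low side (towards the robot, within 0.35 rad) and 145 at its high side, with the filter bay in its sloping top. Origin: centre of its underside; x towards the high side, z up. It may stand left or right of the robot, the mat on the other side.
- bay: Filter bay: rectangular recess with a grey bezel. Origin: centre of the bay floor, 75 above the desk. x runs up the slope (22 degrees), y across, z out of the bay, square to its floor. Inside it is 170 long (x = -85 to +85), 140 wide (y = -70 to +70), 20 deep (bezel top at z = +20).
- lip_edge (a point): Middle of the free lower edge of the fixed blue lip (bay x = -73, z = 14), axes as the bay's. The lip is a 4 thick plate across the whole width of the bay's low end; it overhangs the bay floor by 12 (bay x = -85 to -73) and leaves a slot 14 high between the floor and its underside.
- lock (a joint): Sliding lock on the bezel at the bay's high end, in m: 0 = open (clear of the bay; starts at 0 to 0.004), 0.022 = fully locked (22 mm down the slope, along -x of the bay). Slides with about 1.5 N of friction, stays where left. Its steel bolt (28 wide, 42 long, 5 thick; free end at bay x = 90 when open) runs 21.5 above the bay floor; locked, it covers the last 11 to 17 mm of a cassette that lies flat.
- lock_tab (a point): Red thumb tab of the lock: an upright block 12 along x, 24 along y, 28 tall, standing on the bolt (bay z = 26.5 to 54.5). This point is on its centre line, 8 below its top (bay z = 46.5); axes as the bay's. Moves with the lock: bay x = 124 at joint 0, 102 at joint 0.022.
- cassette_grip (a point): Centre of the cassette's blue bail handle: a bar 12 thick (x), 90 long (y), 18 tall (z), on a leg at each end (clear span 70, 16 high, below it). It lies 43 above the cassette's underside, 25 above the frame's top. x from tongue to heel, y along the handle, z up. White frame 140 long (x), 130 wide, 18 thick, 0.24 to 0.38 kg, handle at its middle. Starts flat on the mat, handle up.
- cassette_tongue (a point): Middle of the tip of the cassette's tongue, half-way up its thickness; axes as the cassette's. The tongue is a flat 5 thick plate, level with the cassette's underside, 110 wide, standing 24 out from the frame: its tip is 94 from the handle centre along -x (starts roughly towards the robot, within 0.8 rad) and this point is 2.5 above the underside. Cassette 164 long over all.
- cassette_heel (a point): Middle of the lower edge of the cassette's other end (the heel), 70 from the handle centre along +x, on the underside; axes as the cassette's.
- mat: Black ribbed rubber drying mat, 215 x 185 x 3, fixed to the desk; origin at the centre of its underside. The cassette starts on it.
- bottle: Clear hand-rub bottle with a black pump, 66 across, 192 high, loose; origin at the centre of its underside, z up. A bystander.
- tissue_box: Woven cane tissue box, 125 x 125 x 95 high, loose; origin at the centre of its underside, z up. A bystander.
- mask_box: Light blue carton of face masks, 100 (x) x 180 (y) x 75 high, loose; origin at the centre of its underside, z up. A bystander.
Mind the look-alikes: they are no part of the job. What is shaped like the part that bears cassette_grip but pink is not meant.

How it is judged:
On the way, in this order (a step that is already met when the one before it is completed fails the run):
1. the tongue is hooked under the lip while the heel is still raised (cassette at least 0.1 rad off the bay floor) (x of cassette_tongue in the frame of bay between -0.089 and -0.076 m and z of cassette_tongue in the frame of bay between -0.003 and 0.013 m and y of cassette_tongue in the frame of bay between -0.009 and 0.009 m and angle between the z axis of cassette_tongue and the z axis of bay, either way round above 0.1 rad), for 0.1 s.
2. the cassette lies flat on the bay floor, tongue under the lip (x of cassette_tongue in the frame of bay between -0.089 and -0.076 m and z of cassette_tongue in the frame of bay between -0.003 and 0.013 m and y of cassette_tongue in the frame of bay between -0.009 and 0.009 m and angle between the z axis of cassette_tongue and the z axis of bay, either way round below 0.035 rad and z of cassette_heel in the frame of bay between -0.003 and 0.004 m), for 0.2 s.
At the end, for the whole second after the job is handed in: The cassette lies flat on the bay floor (within 2 degrees, heel within 4 mm of the floor), its tongue at least 3 mm under the lip; the lock is slid at least 18 of its 22 mm over the cassette's upper edge; bottle, tissue box and mask carton stand within 30 mm of where they were (all of step 2 and value of joint lock above 0.018 m and velocity of joint lock below 0.005 m/s and distance of each of bottle, tissue_box, mask_box from where it was at the start of the episode below 0.03 m and angle between each of bottle, tissue_box, mask_box's own z axis and vertical below 0.2 rad); the robot touches nothing.
It fails at once if the hand-rub bottle is pushed more than 30 mm or tipped over (distance of bottle from where it was at the start of the episode above 0.03 m or angle between bottle's own z axis and vertical above 0.3 rad).
It fails at once if the tissue box is pushed more than 30 mm or tipped over (distance of tissue_box from where it was at the start of the episode above 0.03 m or angle between tissue_box's own z axis and vertical above 0.3 rad).
It fails at once if the mask carton is pushed more than 30 mm or tipped over (distance of mask_box from where it was at the start of the episode above 0.03 m or angle between mask_box's own z axis and vertical above 0.3 rad).
It fails at once if the cassette is forced into the air cleaner (contact force above 60 N) (contact force between cassette and cleaner above 60 N).
It fails at once if the heel is let fall into the bay from more than about 15 mm (the cassette swings down faster than 3.5 rad/s) (x of cassette_tongue in the frame of bay between -0.089 and -0.076 m and z of cassette_tongue in the frame of bay between -0.003 and 0.013 m and y of cassette_tongue in the frame of bay between -0.009 and 0.009 m and angular speed of cassette above 3.5 rad/s).
It also fails if it takes over 54 s, if anything falls off the work surface, if the arm or the gripper's body presses on something with over 40 N, if the wrist force passes 120 N, or if a joint passes its speed limit or range.

## Working session

There is one attempt and no reset: what is moved stays moved. The work goes in short steps, Python scripts to look and compute and a shell command to move; the robot and the scene stay as the last step left them, time stands still between calls to the robot, and variables do not carry over. Pictures are saved under pics/ and viewed, and the job is handed in when it is done.

```bash
mkdir -p pics
cat > h.py <<'E'
import numpy as np, cv2
from bench import arm
def shot(cam,fn):
    r=arm.read_camera(cam); cv2.imwrite('pics/'+fn,cv2.cvtColor(r['image'],cv2.COLOR_RGB2BGR)); return r
def ray(r,p):
    K=r['camera_matrix'];T=r['cam_to_world']
    d=np.linalg.inv(K)@np.array([p[1],p[0],1.0]); d=np.array([d[0],-d[1],-d[2]])
    return T[:3,3],T[:3,:3]@d
def onz(r,p,z):
    o,d=ray(r,p); return o+d*(z-o[2])/d[2]
def proj(r,X):
    T=r['cam_to_world'];c=T[:3,:3].T@(np.asarray(X)-T[:3,3]); q=r['camera_matrix']@np.array([c[0],-c[1],-c[2]]); return q[1]/q[2],q[0]/q[2]
def tri(rays):
    A=0;b=0
    for o,d in rays:
        d=d/np.linalg.norm(d);P=np.eye(3)-np.outer(d,d);A=A+P;b=b+P@o
    X=np.linalg.solve(A,b); return X,[np.linalg.norm((np.eye(3)-np.outer(d,d)/(d@d))@(X-o)) for o,d in rays]
E
python3 - <<'E'
from h import *
np.set_printoptions(precision=4,suppress=True)
s=arm.observe();print(s)
R={c:shot(c,c+'0.png') for c in('scene','top')}
for c in R: print(c,R[c]['camera_matrix'],R[c]['cam_to_world'])
for t in ['cleaner','bay','lip_edge','lock_tab','cassette_grip','cassette_tongue','cassette_heel','mat','bottle','tissue_box','mask_box']:
    for c in R:
        print(t,c,[(np.round(x['point'],1).tolist(),round(float(x['confidence']),2)) for x in arm.place_of(c,t)[:3]])
E
```

```text
{'clock': 0.0, 'joint_positions': array([-1.3705,  0.418 , -0.0103,  1.6142,  0.0047,  1.1107, -0.053 ]), 'joint_vel': array([-0.0004,  0.0007,  0.0001,  0.0004,  0.0009,  0.0005, -0.0001]), 'tau': array([  0.0007, -86.4418,   0.6797, -43.4894,   0.0193,   0.0074,
         0.    ]), 'tool_pos': array([0.1496, 0.6065, 0.2447]), 'tcp_rot': array([ 2.4725,  1.9368, -0.0014]), 'ft_force': array([-0.3555,  0.3496,  0.698 ]), 'torque': array([-0.0232, -0.0168, -0.    ]), 'gripper_width': 0.9983205244233628}
scene [[359.6155   0.     250.4805]
 [  0.     359.6155 191.2257]
 [  0.       0.       1.    ]] [[-0.5788 -0.4581  0.6746  1.4587]
 [ 0.8152 -0.3468  0.4639  0.5306]
 [ 0.0215  0.8185  0.5742  0.9362]
 [ 0.      0.      0.      1.    ]]
top [[353.4952   0.     256.7932]
 [  0.     353.4952 192.3405]
 [  0.       0.       1.    ]] [[-0.0015  0.9761 -0.2173  0.203 ]
 [-1.     -0.0026 -0.005  -0.1046]
 [-0.0055  0.2173  0.9761  1.5975]
 [ 0.      0.      0.      1.    ]]
cleaner scene [([250.6, 312.5], 0.94), ([200.3, 230.9], 0.4)]
cleaner top [([202.4, 198.7], 0.9), ([170.0, 196.5], 0.41
[... 480 characters left out ...]
([169.1, 163.5], 0.89), ([198.4, 239.5], 0.84)]
cassette_tongue top [([217.3, 387.9], 0.96), ([263.3, 153.4], 0.94), ([239.1, 337.5], 0.88)]
cassette_heel scene [([221.3, 228.2], 0.97), ([234.7, 188.7], 0.88), ([171.4, 243.5], 0.84)]
cassette_heel top [([250.3, 384.3], 0.94), ([185.7, 272.7], 0.91), ([251.4, 186.7], 0.86)]
mat scene [([214.4, 234.4], 0.97)]
mat top [([195.0, 275.4], 0.93)]
bottle scene []
bottle top [([204.4, 136.0], 0.62)]
tissue_box scene [([275.6, 232.9], 0.73), ([192.6, 183.0], 0.71)]
tissue_box top [([193.6, 338.3], 0.66), ([143.5, 235.2], 0.57)]
mask_box scene [([194.7, 184.4], 0.97), ([194.3, 241.8], 0.64)]
mask_box top [([193.9, 339.3], 0.66), ([184.2, 273.5], 0.59)]
```

View pics/scene0.png

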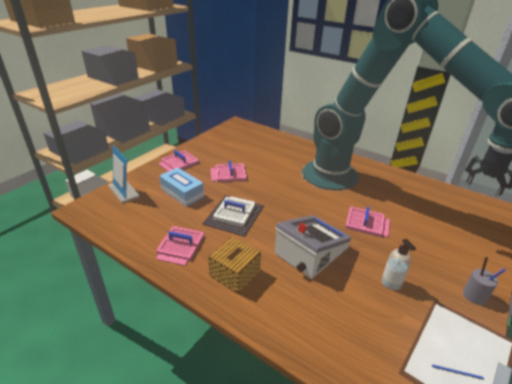

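View pics/top0.png

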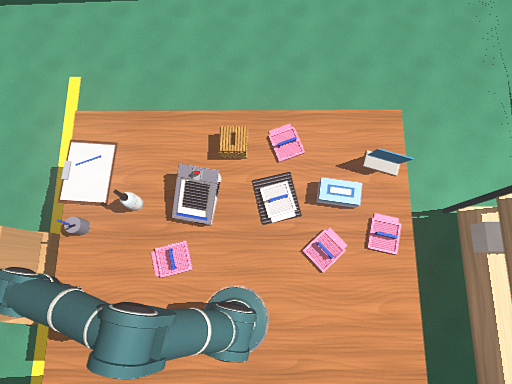

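Run:
```python
from h import *
np.set_printoptions(precision=4,suppress=True)
R={c:arm.read_camera(c) for c in('scene','top')}
def crop(c,r0,r1,c0,c1,f):
    im=cv2.cvtColor(R[c]['image'],cv2.COLOR_RGB2BGR)[r0:r1,c0:c1]
    return cv2.resize(im,(400,300),interpolation=cv2.INTER_CUBIC)
a=np.vstack([np.hstack([crop('scene',205,280,265,365,4),crop('top',160,235,150,250,4)]),np.hstack([crop('scene',180,255,185,285,4),crop('top',160,235,230,330,4)])])
cv2.imwrite('pics/crops.png',a)
out={}
for t in ['cleaner','bay','lip_edge','lock_tab','cassette_grip','cassette_tongue','cassette_heel','lock','mat']:
    for c in R:
        L=arm.cut_out(c,t)
        for i,x in enumerate(L): print(t,c,np.round(x['point'],1).tolist(),round(float(x['confidence']),2),x['pixels'].sum()); out[f'{t}|{c}|{i}']=x['pixels']
for t in ['cassette_grip','cassette_tongue','cassette_heel','lock_tab','bay','lip_edge']:
    for c in R:
        print('P',t,c,[(np.round(x['point'],1).tolist(),round(float(x['confidence']),2)) for x in arm.place_of(c,t)])
np.savez('m.npz',**out)
```

```text
cleaner scene [243.7, 310.4] 0.62 3077
cleaner top [193.1, 197.5] 0.62 2320
bay scene [232.7, 314.7] 0.78 1734
bay scene [209.6, 233.1] 0.75 821
bay top [196.1, 194.5] 0.95 2190
lip_edge scene [211.9, 234.1] 0.62 780
lip_edge scene [234.7, 312.1] 0.59 1683
lip_edge top [194.6, 197.2] 0.91 2224
lock_tab scene [230.6, 304.6] 0.58 91
lock_tab top [174.7, 196.5] 0.6 67
lock_tab top [201.1, 127.3] 0.41 356
lock_tab top [139.1, 235.0] 0.18 887
cassette_grip scene [245.9, 178.9] 0.86 1192
cassette_grip scene [221.1, 366.8] 0.82 928
cassette_grip scene [174.2, 229.0] 0.67 579
cassette_grip scene [160.7, 175.2] 0.64 465
cassette_grip scene [210.4, 231.7] 0.6 790
cassette_grip top [250.5, 325.0] 0.95 1112
cassette_grip top [203.6, 277.6] 0.87 1028
cassette_grip top [233.4, 383.6] 0.85 1086
cassette_grip top [144.4, 286.2] 0.72 906
cassette_grip top [258.3, 169.8] 0.58 1076
cassette_tongue scene [208.3, 234.6] 0.96 763
cassette_tongue scene [247.5, 177.4] 0.87 1261
cassette_tongue scene [175.0, 228.4] 0.79 569
cassette_tongue scene [161.8, 181.5] 0.59 457
cassette_tongue top [248.0, 323.6] 0.91
[... 1238 characters left out ...]
7.9], 0.92), ([264.9, 151.0], 0.9), ([127.2, 277.3], 0.78), ([218.8, 279.9], 0.67), ([216.0, 390.6], 0.58), ([214.6, 192.8], 0.42)]
P cassette_heel scene [([215.9, 348.6], 0.97), ([171.2, 243.8], 0.89), ([226.9, 302.7], 0.75), ([157.2, 192.8], 0.7), ([221.9, 228.7], 0.67), ([195.6, 243.3], 0.49)]
P cassette_heel top [([253.3, 186.4], 0.87), ([189.0, 275.2], 0.69), ([264.6, 310.8], 0.68), ([252.2, 381.6], 0.67), ([156.8, 287.7], 0.55)]
P lock_tab scene []
P lock_tab top [([170.9, 198.3], 0.62), ([205.6, 136.1], 0.48), ([186.9, 273.9], 0.41)]
P bay scene [([232.6, 313.0], 0.77)]
P bay top [([200.9, 196.9], 0.82)]
P lip_edge scene [([227.0, 328.1], 0.69)]
P lip_edge top [([212.3, 194.5], 0.81)]
```

View pics/crops.png

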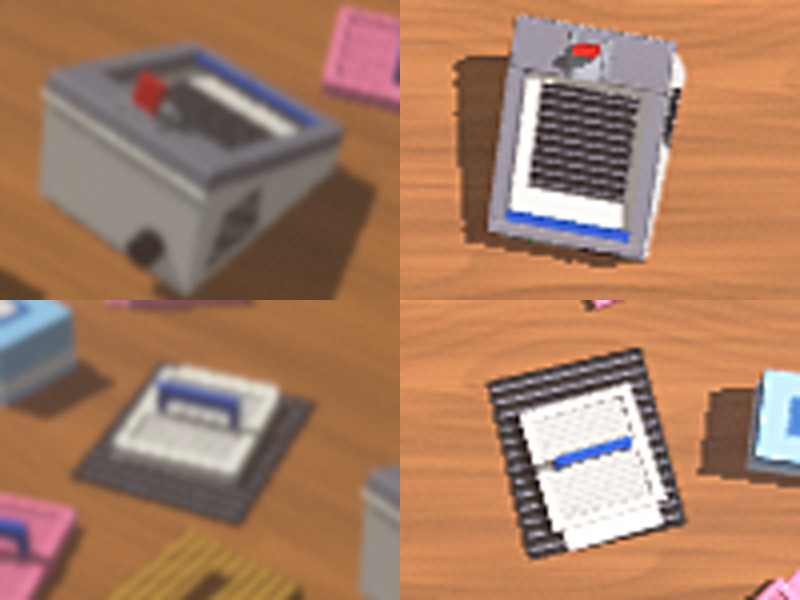

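```bash
cat > fit.py <<'E'
from h import *
from scipy.optimize import minimize
S=8
def box(x0,x1,y0,y1,z0,z1): return np.array([[x,y,z] for x in(x0,x1) for y in(y0,y1) for z in(z0,z1)],float)
def render(r,hulls,roi):
    r0,r1,c0,c1=roi; m=np.zeros(((r1-r0)*S,(c1-c0)*S),np.uint8)
    for P in hulls:
        q=np.array([proj(r,p) for p in P]); q=np.stack([(q[:,1]+.5-c0)*S-.5,(q[:,0]+.5-r0)*S-.5],1)
        cv2.fillConvexPoly(m,np.round(cv2.convexHull(q.astype(np.float32))*16).astype(np.int32),255,cv2.LINE_AA,4)
    return cv2.resize(m,(c1-c0,r1-r0),interpolation=cv2.INTER_AREA)/255.
def bayT(p,tilt=np.deg2rad(22)):
    x,y,ps=p[:3]; c,s=np.cos(tilt),np.sin(tilt)
    X=np.array([c*np.cos(ps),c*np.sin(ps),s]);Y=np.array([-np.sin(ps),np.cos(ps),0]);T=np.eye(4)
    T[:3,:3]=np.stack([X,Y,np.cross(X,Y)],1);T[:3,3]=[x,y,.075];return T
def flatT(p,z):
    x,y,ps=p[:3];T=np.eye(4);T[:2,:2]=[[np.cos(ps),-np.sin(ps)],[np.sin(ps),np.cos(ps)]];T[:3,3]=[x,y,z];return T
ap=lambda T,P:P@T[:3,:3].T+T[:3,3]
def soft(im,kind):
    f=im.astype(float);R,G,B=f[...,0],f[...,1],f[...,2]
    if kind=='blue': return np.clip((B-R-25)/80,0,1)
    if kind=='red': return np.clip((R-np.maximum(G,B)-70)/80,0,1)
E
python3 - <<'E'
from fit import *
np.set_printoptions(precision=4,suppress=True)
R={c:arm.read_camera(c) for c in('scene','top')}
import pickle;pickle.dump(R,open('R0.pkl','wb'))
roi={'scene':(205,280,265,365),'top':(160,235,150,250)}
croi={'scene':(185,250,200,270),'top':(165,228,245,310)}
for c in R:
    for ro in (roi,croi):
        a,b,d,e=ro[c]; m=soft(R[c]['image'],'blue')[a:b,d:e]
        print(c,m.sum(),m.max()); ys,xs=np.nonzero(m>.5);print(ys.min()+a,ys.max()+a,xs.min()+d,xs.max()+d)
lip=box(-.085,-.073,-.07,.07,.014,.018)
def cost(p):
    e=0
    for c in R:
        a,b,d,f=roi[c]; m=soft(R[c]['image'],'blue')[a:b,d:f]
        g=render(R[c],[ap(bayT(p),lip)],roi[c]); e+=((g-m)**2).sum()
    return e
def centre():
    return onz(R['top'],(200,196.),.075)
x0=centre();print('init',x0)
best=None
for ps in np.linspace(-.35,.35,8):
    q=minimize(cost,[x0[0],x0[1],ps],method='Nelder-Mead',options=dict(initial_simplex=np.array([[x0[0],x0[1],ps],[x0[0]+.02,x0[1],ps],[x0[0],x0[1]+.02,ps],[x0[0],x0[1],ps+.1]]),xatol=1e-4,fatol=1e-3,maxiter=200))
    if best is None or q.fun<best.fun: best=q
print('bay',best.x,best.fun)
hb=box(-.006,.006,-.045,.045,-.009,.009)
def cost2(p):
    e=0
    for c in R:
        a,b,d,f=croi[c]; m=soft(R[c]['image'],'blue')[a:b,d:f]
        T=flatT(p,.046); 
        g=render(R[c],[ap(T,hb),ap(T,box(-.006,.006,-.045,-.035,-.025,.009)),ap(T,box(-.006,.006,.035,.045,-.025,.009))],croi[c]); e+=((g-m)**2).sum()
    return e
x1=onz(R['top'],(199.,278.5),.046);b2=None
for ps in np.linspace(-.8,.8,9):
    q=minimize(cost2,[x1[0],x1[1],ps],method='Nelder-Mead',options=dict(initial_simplex=np.array([[x1[0],x1[1],ps],[x1[0]+.02,x1[1],ps],[x1[0],x1[1]+.02,ps],[x1[0],x1[1],ps+.1]]),xatol=1e-4,fatol=1e-3,maxiter=200))
    if b2 is None or q.fun<b2.fun: b2=q
print('cas',b2.x,b2.fun)
pickle.dump((best.x,b2.x),open('p.pkl','wb'))
# overlays
def wire(im,c,P,edges,col,roi_):
    a,b,d,f=roi_
    for i,j in edges:
        pi,pj=[(int((proj(R[c],P[k])[1]+.5-d)*4*16),int((proj(R[c],P[k])[0]+.5-a)*4*16)) for k in(i,j)]
        cv2.line(im,pi,pj,col,1,cv2.LINE_AA,4)
E12=[(0,1),(2,3),(4,5),(6,7),(0,2),(1,3),(4,6),(5,7),(0,4),(1,5),(2,6),(3,7)]
out=[]
def pic(c,ro):
    a,b,d,f=ro;im=cv2.cvtColor(R[c]['image'],cv2.COLOR_RGB2BGR)[a:b,d:f];im=cv2.resize(im,None,fx=4,fy=4,interpolation=cv2.INTER_CUBIC)
    B=bayT(best.x)
    for bx,col in((box(-.085,.085,-.07,.07,0,.02),(0,255,255)),(lip,(0,255,0)),(box(.118,.130,-.012,.012,.0265,.0545),(255,255,0))): wire(im,c,ap(B,bx),E12,col,ro)
    T=flatT(b2.x,.003)
    for bx,col in((box(-.07,.07,-.065,.065,0,.018),(0,0,255)),(box(-.094,-.07,-.055,.055,0,.005),(0,255,0)),(box(-.006,.006,-.045,.045,.034,.052),(0,255,255))): wire(im,c,ap(T,bx),E12,col,ro)
    return cv2.resize(im,(400,300))
z={'scene':(180,255,185,285),'top':(160,235,230,330)}
cv2.imwrite('pics/ov.png',np.vstack([np.hstack([pic(c,roi[c]) for c in R]),np.hstack([pic(c,z[c]) for c in R])]))
E
```

```text
scene 30.1 0.5125
229 230 332 334
scene 24.662499999999998 0.6375
201 205 226 243
top 90.4125 1.0
212 220 176 206
top 50.012499999999996 1.0
194 201 269 287
init [0.5082 0.1706 0.075 ]
bay [ 0.5178  0.177  -0.1811] 37.599840866493665
cas [ 0.5256 -0.1918  0.2745] 105.00771806516724
```

View pics/ov.png

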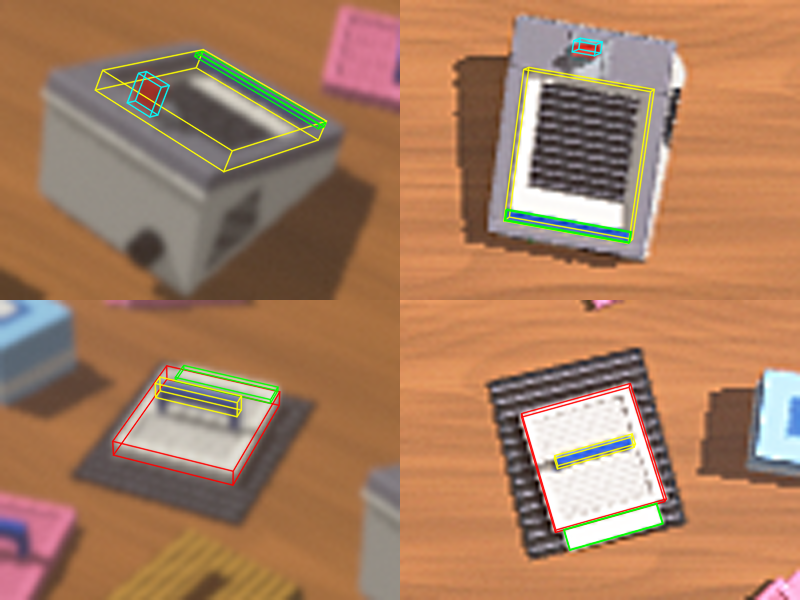

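Run:
```python
from fit import *
import pickle
np.set_printoptions(precision=4,suppress=True)
R=pickle.load(open('R0.pkl','rb'));pb,pc=pickle.load(open('p.pkl','rb'))
roi={'scene':(205,280,265,365),'top':(160,235,150,250)}
croi={'scene':(185,250,200,270),'top':(165,228,245,310)}
lip=box(-.085,-.073,-.07,.07,.014,.018)
gain={'scene':30,'top':80}
def soft2(c): 
    f=R[c]['image'].astype(float);v=f[...,2]-f[...,0];return np.clip((v-(5 if c=='scene' else 25))/({'scene':45,'top':80}[c]),0,1)
def mk(c_,hf,rois):
    def cost(p):
        e=0
        for c in c_:
            a,b,d,f=rois[c];e+=((render(R[c],hf(p),rois[c])-soft2(c)[a:b,d:f])**2).sum()
        return e
    return cost
hl=lambda p:[ap(bayT(p),lip)]
def hh(p):
    T=flatT(p,.046);return [ap(T,b) for b in(box(-.006,.006,-.045,.045,-.009,.009),box(-.006,.006,-.045,-.035,-.025,.009),box(-.006,.006,.035,.045,-.025,.009))]
def white(c):
    f=R[c]['image'].astype(float).min(2);return f
for nm,hf,p0,ro in(('bay',hl,pb,roi),('cas',hh,pc,croi)):
    for c_ in(['top'],['scene'],['top','scene']):
        q=minimize(mk(c_,hf,ro),p0,method='Nelder-Mead',options=dict(initial_simplex=np.array([p0,p0+[.01,0,0],p0+[0,.01,0],p0+[0,0,.08]]),xatol=1e-4,fatol=1e-3,maxiter=300));print(nm,c_,q.x,q.fun)
# white/frame: top image, frame+tongue hull
r=R['top'];a,b,d,f=croi['top'];im=r['image'][a:b,d:f].astype(float);m=np.clip((im.min(2)-110)/90,0,1);bl=soft2('top')[a:b,d:f];m=np.maximum(m,bl)
m[:, (np.arange(d,f)>300)]=0
def cw(p):
    T=flatT(p,.003);return ((render(r,[ap(T,box(-.07,.07,-.065,.065,0,.018)),ap(T,box(-.094,-.07,-.055,.055,0,.005))],croi['top'])-m)**2).sum()
q=minimize(cw,pc,method='Nelder-Mead',options=dict(initial_simplex=np.array([pc,pc+[.01,0,0],pc+[0,.01,0],pc+[0,0,.08]]),xatol=1e-4,fatol=1e-3));print('white',q.x,q.fun)
```

```text
bay ['top'] [ 0.5174  0.1778 -0.1811] 3.7000530445021145
bay ['scene'] [ 0.5198  0.1744 -0.1776] 5.472442223076595
bay ['top', 'scene'] [ 0.5182  0.1769 -0.181 ] 18.879918694465804
cas ['top'] [ 0.5259 -0.192   0.2924] 15.585405793444828
cas ['scene'] [ 0.5239 -0.1934  0.2902] 39.8564774232133
cas ['top', 'scene'] [ 0.5254 -0.192   0.2805] 56.36167688575975
white [ 0.5254 -0.1913  0.2815] 53.79707840734333
```

```bash
python3 -m inch '{"slide":[[-20,33,0],[-20,33,0],[-20,33,0],[-20,33,0],[-20,33,0],[-20,33,0],[-20,33,0],[-20,33,0],[-20,33,0],[-20,33,0],[-20,33,0]],"twist":[0,0,0,0,0,0,0,0,0,0,0]}'
```

```text
clock: 3.82
tool_pos: [0.4551, 0.3002, 0.2446]
tcp_rot: [-2.455, -1.953, -0.003]
ft_force: [0.7, 1.0, -0.5]
gripper_width: 0.995
```

```bash
python3 -m inch '{"slide":[[-35.5,13.8,0],[-35.5,13.8,0],[-35.5,13.8,0],[-35.5,13.8,0],[-35.5,13.8,0],[-35.5,13.8,0],[-35.5,13.8,0],[-35.5,13.8,0],[-35.5,13.8,0],[-35.5,13.8,0],[-35.5,13.8,0],[-35.5,13.8,0],[-35.5,13.8,0]],"twist":[0,0,0,0,0,0,0,0,0,0,0,0,0]}' && python3 -m inch '{"slide":[[0,0,0],[0,0,0],[0,0,0],[0,0,0],[0,0,0],[0,0,0],[0,0,0],[0,0,0],[0,0,0]],"twist":[6.8,6.8,6.8,6.8,6.8,6.8,6.8,6.8,6.8]}' 60
cat > st.py <<'E'
from h import *
from scipy.spatial.transform import Rotation as Ro
np.set_printoptions(precision=4,suppress=True)
s=arm.observe();M=Ro.from_rotvec(s['tcp_rot']).as_matrix()
print('t',round(s['clock'],2),'pos',s['tool_pos'],'q',s['joint_positions'],'F',s['ft_force'],'T',s['torque'],'w',round(s['gripper_width'],3))
print('x',M[:,0],'y',M[:,1],'z',M[:,2],'yaw',np.degrees(np.arctan2(M[1,0],M[0,0])),'tilt',np.degrees(np.arccos(-M[2,2])))
E
python3 st.py
```

```text
clock: 4.9
tool_pos: [0.5296, -0.2136, 0.2446]
tcp_rot: [-2.457, -1.956, -0.015]
ft_force: [0.5, 0.5, 0.5]
gripper_width: 1.0
clock: 5.65
tool_pos: [0.5277, -0.2267, 0.2451]
tcp_rot: [-3.12, -0.355, -0.012]
ft_force: [0.0, -0.1, 0.3]
gripper_width: 0.703
t 5.65 pos [ 0.5277 -0.2267  0.2451] q [-0.2051  0.3936  0.7173  1.7668 -0.2955  1.0843  0.8396] F [ 0.0268 -0.0695  0.2638] T [0.0408 0.0127 0.0052] w 0.703
x [0.9744 0.2246 0.0079] y [ 0.2246 -0.9744 -0.0006] z [ 0.0075  0.0024 -1.    ] yaw 12.980867465453517 tilt 0.45289564332641596
```

```bash
python3 -m inch '{"slide":[[5.5,-34.3,0],[0,0,30],[0,0,30],[0,0,30],[0,0,25],[0,0,0]],"twist":[-3.2,0,0,0,0,0]}' 50 && python3 st.py
```

```text
clock: 6.15
tool_pos: [0.5288, -0.1886, 0.1281]
tcp_rot: [-3.111, -0.436, -0.022]
ft_force: [-0.5, -0.2, -0.4]
gripper_width: 0.585
t 6.15 pos [ 0.5288 -0.1886  0.1281] q [-0.1938  0.5122  0.6218  1.8989 -0.4016  0.8428  0.9145] F [-0.5072 -0.2001 -0.4102] T [0.0259 0.0591 0.0397] w 0.585
x [0.9615 0.2746 0.0136] y [ 0.2746 -0.9616  0.0019] z [ 0.0136  0.0019 -0.9999] yaw 15.938932467020157 tilt 0.7868856963076685
```

```bash
python3 -m inch '{"slide":[[-4.5,2.3,0],[-0.5,0,30],[-0.5,0,30],[0,0,22],[0,0,3],[0,0,0]],"twist":[0,0,0,0,0,0]}' 40 && python3 st.py
python3 - <<'E'
from h import *
R={c:arm.read_camera(c) for c in('scene','top')}
def crop(c,r0,r1,c0,c1): return cv2.resize(cv2.cvtColor(R[c]['image'],cv2.COLOR_RGB2BGR)[r0:r1,c0:c1],(400,300),interpolation=cv2.INTER_CUBIC)
cv2.imwrite('pics/g1.png',np.hstack([crop('scene',170,245,185,285),crop('top',160,235,230,330)]))
E
```

```text
clock: 6.65
tool_pos: [0.5286, -0.1957, 0.0489]
tcp_rot: [3.108, 0.435, 0.035]
ft_force: [0.1, 0.1, 0.2]
gripper_width: 0.466
t 6.65 pos [ 0.5286 -0.1957  0.0489] q [-0.1125  0.6305  0.5359  1.9308 -0.503   0.692   1.0066] F [0.0568 0.0658 0.1934] T [ 0.0322  0.0625 -0.0221] w 0.466
x [0.9614 0.2743 0.0214] y [ 0.2742 -0.9616  0.0066] z [ 0.0224 -0.0004 -0.9997] yaw 15.923507917520647 tilt 1.2824815982184747
```

View pics/g1.png

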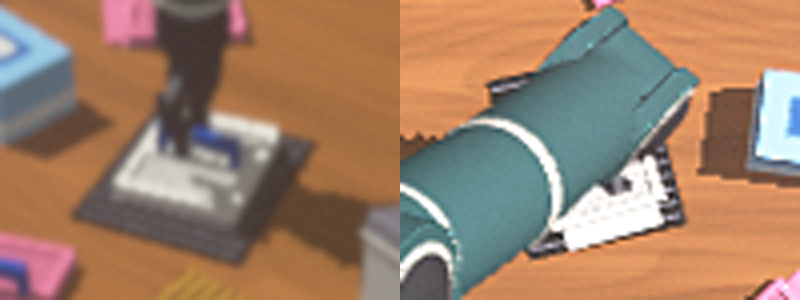

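```bash
python3 -m inch '{"slide":[[-2,-4.5,5],[0,0,2],[0,0,0]],"twist":[0,0,0]}' 40 && python3 -m inch '{"slide":[[0,0,0],[0,0,0],[0,0,0],[0,0,0],[0,0,0],[0,0,0],[0,0,0],[0,0,0]],"twist":[0,0,0,0,0,0,0,0]}' 0 && python3 st.py
```

```text
clock: 7.0
tool_pos: [0.5278, -0.192, 0.0462]
tcp_rot: [3.105, 0.435, 0.045]
ft_force: [0.4, -0.5, 0.7]
gripper_width: 0.464
clock: 7.67
tool_pos: [0.5283, -0.1919, 0.0477]
tcp_rot: [3.105, 0.437, 0.047]
ft_force: [0.7, -0.2, 0.5]
gripper_width: 0.123
t 7.67 pos [ 0.5283 -0.1919  0.0477] q [-0.1166  0.6264  0.5318  1.9409 -0.5084  0.6773  1.0081] F [ 0.7377 -0.1928  0.4512] T [-0.0806  0.3754  0.0116] w 0.123
x [0.9608 0.2759 0.0287] y [ 0.2757 -0.9612  0.0098] z [ 0.0303 -0.0015 -0.9995] yaw 16.021085433783064 tilt 1.737703872710657
```

```bash
python3 -m inch '{"slide":[[0,0,-10],[0,0,-20],[0,0,-35],[0,0,-40],[0,0,-40],[0,0,-40],[0,0,-20],[0,0,0]],"twist":[0,0,0,0,0,0,0,0]}' && python3 st.py
python3 - <<'E'
from h import *
R={c:arm.read_camera(c) for c in('scene','top')}
cv2.imwrite('pics/l1.png',np.hstack([cv2.resize(cv2.cvtColor(R[c]['image'],cv2.COLOR_RGB2BGR)[120:270,150:350],(400,300),interpolation=cv2.INTER_CUBIC) for c in R]))
E
```

```text
clock: 8.33
tool_pos: [0.5182, -0.1922, 0.2626]
tcp_rot: [3.108, 0.429, 0.035]
ft_force: [0.9, 0.9, -3.0]
gripper_width: 0.125
t 8.33 pos [ 0.5182 -0.1922  0.2626] q [-0.2928  0.3191  0.7319  1.8108 -0.2495  1.0817  0.8025] F [ 0.86    0.8866 -2.967 ] T [-0.0316 -0.0647  0.0418] w 0.125
x [0.9623 0.2711 0.0215] y [ 0.271  -0.9625  0.0066] z [ 0.0225 -0.0005 -0.9997] yaw 15.735057254272341 tilt 1.2888382927162718
```

View pics/l1.png

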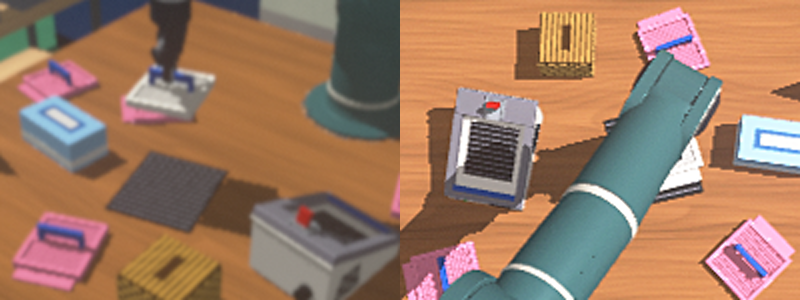

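```bash
python3 -m inch '{"slide":[[0,0,0],[0,0,0],[0,0,0],[0,0,0],[20,-6,0],[36,-11,0],[38,-12,0],[38,-12,0],[38,-12,0],[38,-12,0],[38,-12,0],[38,-12,0]],"twist":[6.5,6.5,6.5,6.5,0,0,0,0,0,0,0,0]}' && python3 st.py
```

```text
clock: 9.43
tool_pos: [0.8062, -0.1597, 0.2311]
tcp_rot: [-3.112, 0.328, 0.027]
ft_force: [1.1, -0.5, -2.5]
gripper_width: 0.126
t 9.43 pos [ 0.8062 -0.1597  0.2311] q [-0.1375  0.9071  0.6787  0.988  -0.5324  1.4171  0.2145] F [ 1.0663 -0.5205 -2.5465] T [-0.0699 -0.1362 -0.0107] w 0.126
x [ 0.9778 -0.2085 -0.0182] y [-0.2087 -0.9779 -0.0104] z [-0.0156  0.014  -0.9998] yaw -12.037396060973622 tilt 1.2012964239223858
```

```bash
python3 -m inch '{"slide":[[38,-3,-10],[38,-3,-10],[38,-3,-10],[38,-3,-8],[38,-3,-8]],"twist":[0,0,0,0,0]}' && python3 st.py
```

```text
clock: 9.85
tool_pos: [0.9088, -0.1719, 0.2453]
tcp_rot: [-3.108, 0.339, 0.025]
ft_force: [0.7, -0.3, -2.3]
gripper_width: 0.129
t 9.85 pos [ 0.9088 -0.1719  0.2453] q [ 0.0742  1.2042  0.6478  0.2903 -0.6172  1.7195  0.0302] F [ 0.7117 -0.2565 -2.2511] T [-0.0611 -0.1954 -0.0202] w 0.129
x [ 0.9764 -0.2154 -0.0176] y [-0.2157 -0.9764 -0.0134] z [-0.0143  0.0168 -0.9998] yaw -12.44284968379609 tilt 1.2646974745828812
```

```bash
python3 -m inch '{"slide":[[38,0,-5],[38,0,-5],[38,0,-5],[38,0,-5]],"twist":[0,0,0,0]}' && python3 st.py
```

```text
clock: 10.18
tool_pos: [0.9391, -0.1918, 0.2157]
tcp_rot: [-3.099, 0.37, -0.066]
ft_force: [1.2, 1.1, -1.9]
gripper_width: 0.127
t 10.18 pos [ 0.9391 -0.1918  0.2157] q [ 0.1598  1.3338  0.8053  0.0598 -0.8192  1.7257 -0.0379] F [ 1.2335  1.089  -1.9228] T [ 0.048   0.0012 -0.0047] w 0.127
x [ 0.971  -0.2357  0.0396] y [-0.2348 -0.9717 -0.0244] z [ 0.0442  0.0144 -0.9989] yaw -13.6413786599053 tilt 2.6648375337464554
```

```bash
python3 -m inch '{"slide":[[25,0,-30],[25,0,-30],[25,0,-30],[25,0,-30]],"twist":[0,0,0,0]}' && python3 st.py
```

```text
clock: 10.52
tool_pos: [0.9325, -0.2041, 0.2898]
tcp_rot: [-3.094, 0.39, -0.152]
ft_force: [1.1, 0.3, -2.9]
gripper_width: 0.126
t 10.52 pos [ 0.9325 -0.2041  0.2898] q [ 0.1745  1.2592  0.8967  0.0585 -0.9122  1.7504 -0.0356] F [ 1.0884  0.3333 -2.9038] T [-0.0144  0.1918 -0.016 ] w 0.126
x [ 0.964  -0.2487  0.094 ] y [-0.2468 -0.9685 -0.0315] z [ 0.0989  0.0072 -0.9951] yaw -14.46707829718363 tilt 5.6918633901091615
```

```bash
python3 -m inch '{"slide":[[40,0,-5],[40,0,-5],[40,0,-5],[40,0,-5],[40,0,-5]],"twist":[0,0,0,0,0]}' && python3 st.py
```

```text
clock: 10.93
tool_pos: [0.969, -0.2201, 0.3041]
tcp_rot: [-3.085, 0.394, -0.376]
ft_force: [0.1, 1.0, -3.1]
gripper_width: 0.129
t 10.93 pos [ 0.969  -0.2201  0.3041] q [ 0.1834  1.2539  0.9681  0.0576 -0.9872  1.6163 -0.0266] F [ 0.1047  1.0432 -3.084 ] T [ 0.0536  0.3992 -0.0253] w 0.129
x [ 0.9396 -0.2486  0.2352] y [-0.2466 -0.9684 -0.0386] z [ 0.2374 -0.0218 -0.9712] yaw -14.820296564809249 tilt 13.790845363585051
```

```bash
python3 -m inch '{"slide":[[40,0,0],[40,0,0],[40,0,0],[40,0,0],[40,0,0],[40,0,0]],"twist":[-1,-1,-1,-1,-1,-1]}' && python3 st.py
```

```text
clock: 11.43
tool_pos: [1.014, -0.229, 0.3211]
tcp_rot: [3.042, -0.23, 0.627]
ft_force: [0.4, -0.4, -2.7]
gripper_width: 0.126
t 11.43 pos [ 1.014  -0.229   0.3211] q [ 0.1821  1.2532  0.9984  0.0578 -1.0194  1.452   0.0787] F [ 0.3558 -0.3669 -2.7407] T [0.1124 0.8199 0.0078] w 0.126
x [ 0.9081 -0.1388  0.3952] y [-0.1497 -0.9887 -0.0035] z [ 0.3912 -0.056  -0.9186] yaw -8.693102621047538 tilt 23.27813321773763
```

```bash
python3 -m inch '{"slide":[[40,0,0],[40,0,0],[40,0,0],[40,0,0],[40,0,0],[40,0,0]],"twist":[0.5,0.5,0.5,0.5,0,0]}' && python3 st.py
python3 - <<'E'
from h import *
R={c:arm.read_camera(c) for c in('scene','top')}
cv2.imwrite('pics/t1.png',np.hstack([cv2.resize(cv2.cvtColor(R[c]['image'],cv2.COLOR_RGB2BGR)[80:230,150:350],(400,300),interpolation=cv2.INTER_CUBIC) for c in R]))
E
```

```text
clock: 11.93
tool_pos: [1.0487, -0.2258, 0.3727]
tcp_rot: [2.965, -0.289, 0.874]
ft_force: [0.2, -0.5, -4.4]
gripper_width: 0.128
t 11.93 pos [ 1.0487 -0.2258  0.3727] q [ 0.1702  1.2224  1.0111  0.0571 -1.0268  1.3174  0.0257] F [ 0.2053 -0.4907 -4.3722] T [0.1687 1.0376 0.0226] w 0.128
x [ 0.8242 -0.1673  0.541 ] y [-0.1883 -0.982  -0.0168] z [ 0.534  -0.088  -0.8409] yaw -11.475110439709464 tilt 32.76840338625035
```

View pics/t1.png

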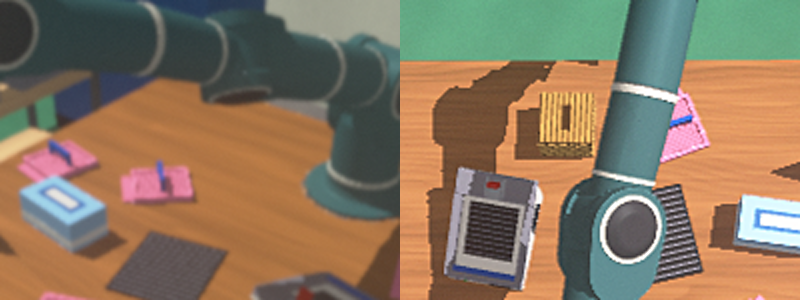

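```bash
cat > go.py <<'E'
import sys
from fit import *
from scipy.spatial.transform import Rotation as Ro
np.set_printoptions(precision=2,suppress=True)
B=bayT([0.5178,0.1769,-0.181])
s=arm.observe();M=Ro.from_rotvec(s['tcp_rot']).as_matrix();p=s['tool_pos']
off=np.array([-.094,0,.0422])
tip=p+M@off; tb=B[:3,:3].T@(tip-B[:3,3])
heel=p+M@np.array([.07,0,.0447]); hb=B[:3,:3].T@(heel-B[:3,3])
C=B[:3,:3].T@np.stack([M[:,0],-M[:,1],-M[:,2]],1)
print('t',round(s['clock'],2),'pos',p*1000,'tip bay',tb*1000,'heel bay',hb*1000,'F',s['ft_force'],'Fbay',B[:3,:3].T@s['ft_force'],'T',s['torque'],'w',round(s['gripper_width'],3))
print('rot in bay deg (roll,pitch,yaw) zc:',np.degrees([np.arctan2(C[2,1],C[2,2]),np.arcsin(C[2,0]),np.arctan2(C[1,0],C[0,0])]),'tilt',np.degrees(np.arccos(C[2,2])),'q',s['joint_positions'])
if len(sys.argv)>3:
    t=np.array(list(map(float,sys.argv[1:4])))/1000
    d=M.T@(B[:3,:3]@(t-tb)); print('slide mm',d*1000,'norm',np.linalg.norm(d)*1000)
E
python3 go.py -50 0 80
```

```text
t 12.03 pos [1048.62 -225.34  374.34] tip bay [ 579.02 -298.27   -4.28] heel bay [ 740.55 -300.74   24.07] F [ 0.    0.13 -3.53] Fbay [-1.34  0.12 -3.27] T [ 0.19  0.99 -0.02] w 0.123
rot in bay deg (roll,pitch,yaw) zc: [ 0.73 10.83 -0.89] tilt 10.851469152936977 q [ 0.17  1.22  1.01  0.06 -1.03  1.32  0.03]
slide mm [-606.45 -291.05 -198.1 ] norm 701.2359241741048
```

```bash
python3 -m inch '{"slide":[[-15,-8,-5],[-30,-14,-10],[-34,-16,-12],[-34,-16,-12],[-34,-16,-12],[-34,-16,-12],[-34,-16,-12],[-34,-16,-12]],"twist":[0,0,0,0,0,0,0,0]}' && python3 go.py -50 0 80
```

```text
clock: 12.7
tool_pos: [0.911, -0.1236, 0.3392]
tcp_rot: [2.96, -0.294, 0.882]
ft_force: [2.0, 0.7, -2.4]
gripper_width: 0.124
t 12.7 pos [ 911.02 -123.64  339.23] tip bay [ 423.66 -222.73   20.35] heel bay [ 585.05 -225.87   49.42] F [ 1.98  0.67 -2.38] Fbay [ 0.8   1.02 -2.89] T [0.19 0.81 0.02] w 0.124
rot in bay deg (roll,pitch,yaw) zc: [ 0.62 11.08 -1.12] tilt 11.09795687839523 q [-0.43  0.86  1.08  1.18 -0.97  0.95  0.41]
slide mm [-457.57 -215.02 -148.06] norm 526.80364638603
```

```bash
python3 -m inch '{"slide":[[-34,-16,-12],[-34,-16,-12],[-34,-16,-12],[-34,-16,-12],[-34,-16,-12],[-34,-16,-12],[-34,-16,-12],[-34,-16,-12]],"twist":[0,0,0,0,0,0,0,0]}' && python3 go.py -50 0 80
```

```text
clock: 13.37
tool_pos: [0.6454, 0.0648, 0.266]
tcp_rot: [2.974, -0.287, 0.865]
ft_force: [0.8, 0.2, -2.4]
gripper_width: 0.123
t 13.37 pos [645.35  64.78 266.02] tip bay [121.71 -85.17  64.2 ] heel bay [283.48 -87.72  91.12] F [ 0.82  0.16 -2.44] Fbay [-0.19  0.31 -2.55] T [ 0.09  1.   -0.05] w 0.123
rot in bay deg (roll,pitch,yaw) zc: [ 1.08 10.32 -0.92] tilt 10.37690697021535 q [-1.21  0.47  1.24  1.98 -0.63  0.5   0.15]
slide mm [-167.42  -83.27  -44.98] norm 192.317550657649
```

```bash
python3 -m inch '{"slide":[[-30,-15,-8],[-30,-15,-8],[-30,-15,-8],[-30,-15,-8],[-25,-12,-6],[0,0,0]],"twist":[0,0,0,0,0,0]}' && python3 go.py -50 0 80
python3 - <<'E'
from h import *
import pickle
R={c:arm.read_camera(c) for c in('scene','top')};pickle.dump(R,open('R1.pkl','wb'))
cv2.imwrite('pics/b1.png',np.hstack([cv2.resize(cv2.cvtColor(R[c]['image'],cv2.COLOR_RGB2BGR)[a:a+90,b:b+120],(400,300),interpolation=cv2.INTER_CUBIC) for c,a,b in(('scene',180,260),('top',150,140))]))
E
```

```text
clock: 13.87
tool_pos: [0.52, 0.1603, 0.2219]
tcp_rot: [2.989, -0.278, 0.851]
ft_force: [-0.3, 0.9, -3.9]
gripper_width: 0.126
t 13.87 pos [520.02 160.32 221.89] tip bay [-25.77 -13.68  76.93] heel bay [136.32 -15.61 101.93] F [-0.27  0.86 -3.95] Fbay [-1.87  0.8  -3.5 ] T [ 0.17  1.11 -0.  ] w 0.126
rot in bay deg (roll,pitch,yaw) zc: [ 1.6   9.64 -0.7 ] tilt 9.771671779876943 q [-1.62  0.28  1.25  2.21  0.09  0.36 -0.71]
slide mm [-23.54 -13.58  -6.74] norm 27.994559249864988
```

View pics/b1.png

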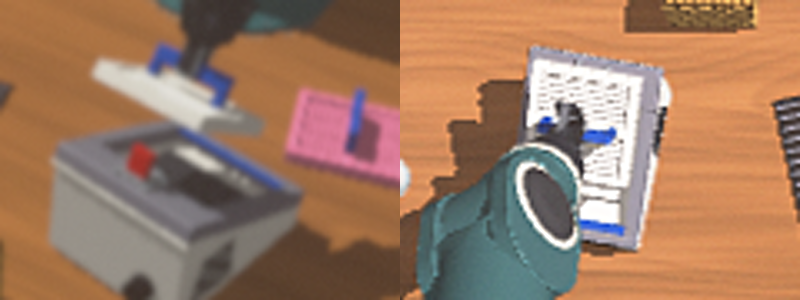

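```bash
cat > ov.py <<'E'
import sys,pickle
from fit import *
from scipy.spatial.transform import Rotation as Ro
def overlay(R,M,p,fn,pb=[0.5178,0.1769,-0.181],rs=(180,260),rt=(150,140),dx=0,dy=0,h=.0017,pitch=0):
    B=bayT(pb);T=np.eye(4);C=np.stack([M[:,0],-M[:,1],-M[:,2]],1)@Ro.from_rotvec([0,-pitch,0]).as_matrix();T[:3,:3]=C;T[:3,3]=p+C@np.array([dx,dy,-h])
    E12=[(0,1),(2,3),(4,5),(6,7),(0,2),(1,3),(4,6),(5,7),(0,4),(1,5),(2,6),(3,7)];o=[]
    for c,(a,d) in(('scene',rs),('top',rt)):
        im=cv2.resize(cv2.cvtColor(R[c]['image'],cv2.COLOR_RGB2BGR)[a:a+90,d:d+120],(480,360),interpolation=cv2.INTER_CUBIC)
        def w(Tm,bx,col):
            P=ap(Tm,bx);q=[proj(R[c],k) for k in P]
            for i,j in E12: cv2.line(im,*[(int((q[k][1]+.5-d)*64),int((q[k][0]+.5-a)*64)) for k in(i,j)],col,1,cv2.LINE_AA,4)
        w(B,box(-.085,-.073,-.07,.07,.014,.018),(0,255,0))
        w(T,box(-.07,.07,-.065,.065,-.043,-.025),(0,0,255));w(T,box(-.094,-.07,-.055,.055,-.043,-.038),(0,160,255));w(T,box(-.006,.006,-.045,.045,-.009,.009),(0,255,255))
        o.append(im[:,40:440])
    cv2.imwrite(fn,np.hstack(o))
E
python3 - <<'E'
from ov import *
R=pickle.load(open('R1.pkl','rb'));s=arm.observe()
overlay(R,Ro.from_rotvec(s['tcp_rot']).as_matrix(),s['tool_pos'],'pics/b2.png')
E
```

```text
(no output)
```

View pics/b2.png

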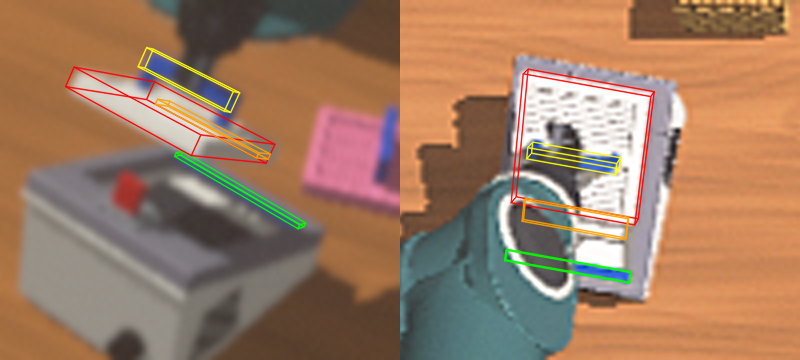

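```bash
python3 go.py -62 0 35
```

```text
t 13.97 pos [522.86 158.41 223.52] tip bay [-22.13 -15.06  77.08] heel bay [139.91 -16.98 102.43] F [ 0.54  0.34 -2.55] Fbay [-0.52  0.43 -2.54] T [0.13 0.94 0.04] w 0.127
rot in bay deg (roll,pitch,yaw) zc: [ 1.59  9.76 -0.7 ] tilt 9.888806105315574 q [-1.62  0.28  1.25  2.21  0.07  0.36 -0.7 ]
slide mm [-46.61 -13.61  35.07] norm 59.89669354980076
```

```bash
python3 -m inch '{"slide":[[-16,-5,12],[-16,-5,12],[-14,-4,11],[0,0,0]],"twist":[0,0,0,0]}' && python3 go.py -62 0 20
```

```text
clock: 14.3
tool_pos: [0.508, 0.1764, 0.1704]
tcp_rot: [2.989, -0.284, 0.859]
ft_force: [-0.8, -1.3, -2.8]
gripper_width: 0.125
t 14.3 pos [508.05 176.42 170.37] tip bay [-58.43   0.49  34.31] heel bay [103.55  -2.14  59.98] F [-0.83 -1.34 -2.82] Fbay [-1.59 -1.47 -2.4 ] T [ 0.03  1.1  -0.04] w 0.125
rot in bay deg (roll,pitch,yaw) zc: [ 1.76  9.88 -0.96] tilt 10.028392660391075 q [-1.51  0.38  1.09  2.27 -0.01  0.24 -0.71]
slide mm [-5.96  0.96 13.47] norm 14.759534157675759
```

```bash
python3 -m inch '{"slide":[[-6,1,10],[-3,0,4],[0,0,0]],"twist":[-1,0,0]}' && python3 go.py -62 0 6
```

```text
clock: 14.55
tool_pos: [0.5106, 0.1732, 0.1551]
tcp_rot: [2.984, -0.262, 0.859]
ft_force: [-0.3, 0.1, -3.6]
gripper_width: 0.123
t 14.55 pos [510.64 173.15 155.12] tip bay [-61.12  -3.79  18.79] heel bay [100.81  -3.97  44.84] F [-0.31  0.09 -3.59] Fbay [-1.64  0.03 -3.21] T [ 0.12  1.03 -0.01] w 0.123
rot in bay deg (roll,pitch,yaw) zc: [ 1.44 10.01 -0.08] tilt 10.115573545167761 q [-1.45  0.4   1.02  2.27 -0.02  0.2  -0.7 ]
slide mm [-3.09 -3.48 12.53] norm 13.365503621875284
```

```bash
python3 -m inch '{"slide":[[-2,-4,4],[-1,0,4],[0,0,0]],"twist":[0,0,0]}' && python3 go.py -62 0 6
```

```text
clock: 14.8
tool_pos: [0.5155, 0.177, 0.1502]
tcp_rot: [2.983, -0.269, 0.86]
ft_force: [-0.2, -0.2, -4.2]
gripper_width: 0.126
t 14.8 pos [515.53 176.96 150.17] tip bay [-59.11   1.16  12.6 ] heel bay [102.81   0.31  38.75] F [-0.2  -0.16 -4.24] Fbay [-1.74 -0.19 -3.87] T [0.11 1.07 0.02] w 0.126
rot in bay deg (roll,pitch,yaw) zc: [ 1.4  10.05 -0.32] tilt 10.140952763543023 q [-1.41  0.41  0.97  2.26  0.04  0.19 -0.76]
slide mm [-3.99  1.32  5.97] norm 7.299360375102678
```

```bash
python3 -m inch '{"slide":[[-7,1,4],[-4,0,3]],"twist":[0,0]}' && python3 go.py -83 0 5
python3 - <<'E'
from ov import *
R={c:arm.read_camera(c) for c in('scene','top')};s=arm.observe()
overlay(R,Ro.from_rotvec(s['tcp_rot']).as_matrix(),s['tool_pos'],'pics/b3.png')
E
```

```text
clock: 14.97
tool_pos: [0.5121, 0.1772, 0.1428]
tcp_rot: [2.981, -0.271, 0.857]
ft_force: [-0.1, -0.1, -4.7]
gripper_width: 0.124
t 14.97 pos [512.14 177.23 142.85] tip bay [-65.09   0.8    7.22] heel bay [96.87 -0.21 33.1 ] F [-0.1  -0.05 -4.66] Fbay [-1.83 -0.07 -4.28] T [ 0.07  1.12 -0.04] w 0.124
rot in bay deg (roll,pitch,yaw) zc: [ 1.27  9.95 -0.38] tilt 10.032498165228905 q [-1.31  0.38  0.84  2.27  0.39  0.19 -1.11]
slide mm [-18.02   0.9   -0.93] norm 18.067151287925547
```

View pics/b3.png

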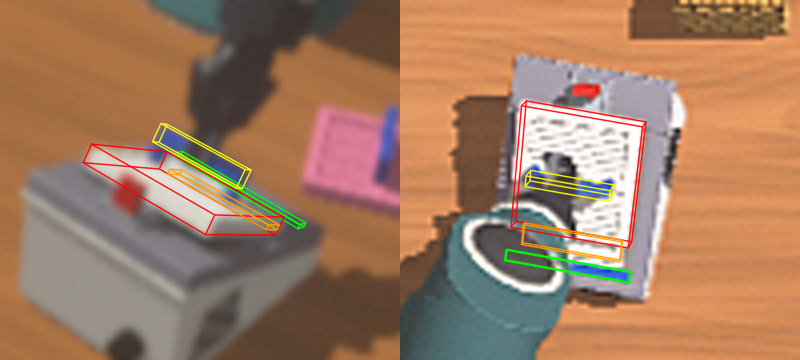

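```bash
python3 go.py -83 0 5
python3 - <<'E'
from ov import *
R={c:arm.read_camera(c) for c in('scene',)}
R['top']=arm.read_camera('top')
s=arm.observe();pickle.dump((R,s),open('R2.pkl','wb'))
overlay(R,Ro.from_rotvec(s['tcp_rot']).as_matrix(),s['tool_pos'],'pics/b4.png')
E
python3 go.py -83 0 5
```

```text
t 15.07 pos [512.03 176.96 142.71] tip bay [-65.23   0.54   7.17] heel bay [96.75 -0.49 32.94] F [-0.11 -0.05 -3.74] Fbay [-1.5  -0.07 -3.43] T [ 0.15  1.03 -0.  ] w 0.127
rot in bay deg (roll,pitch,yaw) zc: [ 1.28  9.91 -0.38] tilt 9.993555783834195 q [-1.31  0.37  0.84  2.27  0.39  0.19 -1.11]
slide mm [-17.87   0.64  -0.93] norm 17.906269562241857
t 15.17 pos [512.   176.85 142.7 ] tip bay [-65.29   0.46   7.23] heel bay [96.7  -0.64 32.87] F [ 0.7   0.14 -3.28] Fbay [-0.62  0.27 -3.29] T [0.14 1.02 0.01] w 0.128
rot in bay deg (roll,pitch,yaw) zc: [ 1.28  9.87 -0.41] tilt 9.951330086258306 q [-1.31  0.38  0.85  2.27  0.38  0.19 -1.1 ]
slide mm [-17.82   0.57  -0.85] norm 17.851119972268
```

View pics/b4.png

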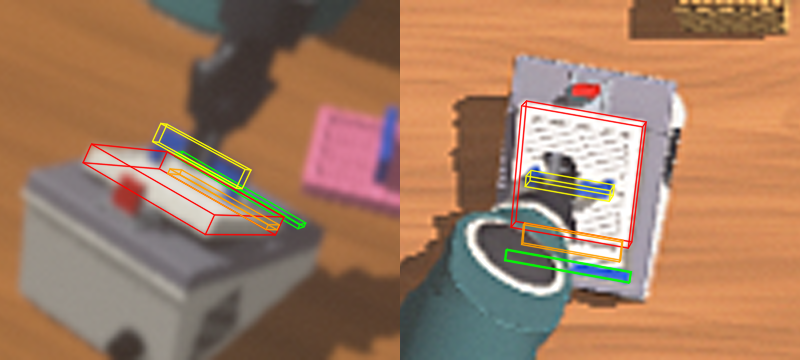

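Run:
```python
from ov import *
R,s=pickle.load(open('R2.pkl','rb'))
o=[]
for c,a,d in(('scene',200,285),('top',175,165)):
    o.append(cv2.resize(cv2.cvtColor(R[c]['image'],cv2.COLOR_RGB2BGR)[a:a+45,d:d+60],(400,300),interpolation=cv2.INTER_CUBIC))
    f=R[c]['image'].astype(int);v=(f[...,2]-f[...,0])[a:a+45,d:d+60];ys,xs=np.nonzero(v>30);print(c,len(ys))
cv2.imwrite('pics/b5.png',np.hstack(o))
```

```text
scene 124
top 243
```

View pics/b5.png

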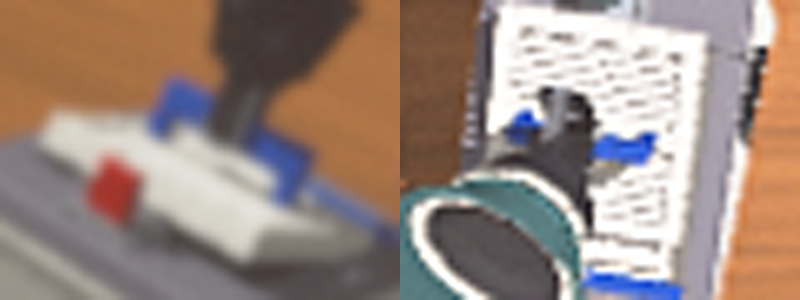

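```bash
python3 -m inch '{"slide":[[-6,0,0],[-6,0,0]],"twist":[0,0]}' && python3 go.py -82 0 5
```

```text
clock: 15.33
tool_pos: [0.5031, 0.1787, 0.1374]
tcp_rot: [2.982, -0.275, 0.856]
ft_force: [-0.2, -0.1, -4.2]
gripper_width: 0.127
t 15.33 pos [503.07 178.66 137.36] tip bay [-75.68   0.83   5.62] heel bay [86.29 -0.6  31.41] F [-0.19 -0.13 -4.22] Fbay [-1.73 -0.17 -3.85] T [0.12 1.04 0.01] w 0.127
rot in bay deg (roll,pitch,yaw) zc: [ 1.31  9.92 -0.53] tilt 10.006287370636397 q [-1.3   0.37  0.81  2.29  0.53  0.19 -1.27]
slide mm [-6.32  0.88 -0.5 ] norm 6.3999301440218375
```

```bash
python3 -m inch '{"slide":[[-4,0.5,0],[-3,0.5,0],[0,0,0]],"twist":[0,0,0]}' && python3 go.py -82 0 4
```

```text
clock: 15.58
tool_pos: [0.4965, 0.1789, 0.1337]
tcp_rot: [2.982, -0.276, 0.855]
ft_force: [0.1, -0.6, -4.2]
gripper_width: 0.125
t 15.58 pos [496.51 178.92 133.72] tip bay [-83.12  -0.06   4.75] heel bay [78.87 -1.59 30.39] F [ 0.09 -0.61 -4.18] Fbay [-1.38 -0.58 -3.95] T [ 0.1   0.99 -0.03] w 0.125
rot in bay deg (roll,pitch,yaw) zc: [ 1.28  9.87 -0.56] tilt 9.950286509627974 q [-1.29  0.36  0.79  2.3   0.62  0.19 -1.36]
slide mm [ 0.98 -0.06  0.93] norm 1.3509242068114358
```

```bash
python3 -m inch '{"slide":[[-2,0,0],[-1.5,0,0]],"twist":[0,0]}' && python3 go.py -82 0 4;  python3 -m inch '{"slide":[[-1.5,0,0],[-1,0,0]],"twist":[0,0]}' && python3 go.py -82 0 4
```

```text
clock: 15.75
tool_pos: [0.4954, 0.1798, 0.1333]
tcp_rot: [2.982, -0.278, 0.859]
ft_force: [7.7, -4.7, 6.3]
gripper_width: 0.123
t 15.75 pos [495.35 179.83 133.3 ] tip bay [-84.36   0.79   4.66] heel bay [77.58 -0.95 30.66] F [ 7.69 -4.71  6.32] Fbay [10.17 -3.25  2.71] T [-1.09 -1.62 -0.2 ] w 0.123
rot in bay deg (roll,pitch,yaw) zc: [ 1.35  9.99 -0.64] tilt 10.084034122495643 q [-1.29  0.36  0.78  2.3   0.65  0.19 -1.4 ]
slide mm [2.22 0.79 1.04] norm 2.573476496136342
clock: 15.92
tool_pos: [0.4953, 0.1798, 0.1335]
tcp_rot: [2.98, -0.28, 0.863]
ft_force: [2.4, -2.2, -1.1]
gripper_width: 0.124
t 15.92 pos [495.26 179.8  133.49] tip bay [-84.21   0.89   4.65] heel bay [77.65 -1.15 31.08] F [ 2.36 -2.23 -1.06] Fbay [ 2.13 -1.77 -2.  ] T [-0.51  0.24 -0.06] w 0.124
rot in bay deg (roll,pitch,yaw) zc: [ 1.35 10.15 -0.74] tilt 10.23529678366263 q [-1.29  0.36  0.78  2.3   0.67  0.19 -1.42]
slide mm [2.07 0.89 1.01] norm 2.469106627411466
```

```bash
python3 -m inch '{"slide":[[1.6,0.8,2.3],[0.7,0,2],[0.7,0,2]],"twist":[0,0,0]}' && python3 go.py -83 0 2.5
```

```text
clock: 16.17
tool_pos: [0.5014, 0.1786, 0.1299]
tcp_rot: [2.981, -0.28, 0.863]
ft_force: [-4.6, 0.5, 4.7]
gripper_width: 0.124
t 16.17 pos [501.41 178.57 129.91] tip bay [-79.72   0.8   -1.05] heel bay [82.14 -1.22 25.42] F [-4.63  0.46  4.72] Fbay [-2.53 -0.38  6.11] T [ 0.06  2.08 -0.16] w 0.124
rot in bay deg (roll,pitch,yaw) zc: [ 1.38 10.16 -0.73] tilt 10.250885997502893 q [-1.23  0.36  0.72  2.29  0.74  0.19 -1.49]
slide mm [-2.59  0.74 -4.09] norm 4.895648461906497
```

```bash
python3 -m inch '{"slide":[[-0.6,0,2],[-0.6,0,2],[-0.6,0,2]],"twist":[0,0,0]}' && python3 go.py -83 0 2.5
```

```text
clock: 16.42
tool_pos: [0.506, 0.1794, 0.1254]
tcp_rot: [2.982, -0.282, 0.869]
ft_force: [-2.9, -4.9, 17.7]
gripper_width: 0.124
t 16.42 pos [505.99 179.36 125.42] tip bay [-77.17   2.71  -7.1 ] heel bay [84.6   0.36 19.87] F [-2.91 -4.86 17.68] Fbay [ 4.78 -5.3  17.14] T [-1.13  0.58 -0.45] w 0.124
rot in bay deg (roll,pitch,yaw) zc: [ 1.56 10.34 -0.86] tilt 10.450870330802962 q [-1.17  0.36  0.66  2.29  0.86  0.19 -1.6 ]
slide mm [ -3.97   2.51 -10.55] norm 11.549571731725639
```

```bash
cat > zoom.py <<'E'
import sys
from ov import *
R={c:arm.read_camera(c) for c in('scene','top')};s=arm.observe();pickle.dump((R,s),open('R3.pkl','wb'))
o=[]
for c,a,d in(('scene',200,275),('top',170,160)):
    o.append(cv2.resize(cv2.cvtColor(R[c]['image'],cv2.COLOR_RGB2BGR)[a:a+52,d:d+70],(400,300),interpolation=cv2.INTER_CUBIC))
cv2.imwrite(sys.argv[1],np.hstack(o))
E
python3 zoom.py pics/s1.png; python3 go.py -83 0 2.5
```

```text
t 16.52 pos [506.08 179.25 125.39] tip bay [-77.09   2.64  -7.16] heel bay [84.68  0.25 19.8 ] F [-2.84 -0.49 16.68] Fbay [ 3.74 -0.99 16.48] T [-0.56  0.76 -0.14] w 0.13
rot in bay deg (roll,pitch,yaw) zc: [ 1.56 10.33 -0.87] tilt 10.447629680704178 q [-1.17  0.36  0.66  2.29  0.86  0.19 -1.6 ]
slide mm [ -4.04   2.44 -10.62] norm 11.626422678048156
```

View pics/s1.png

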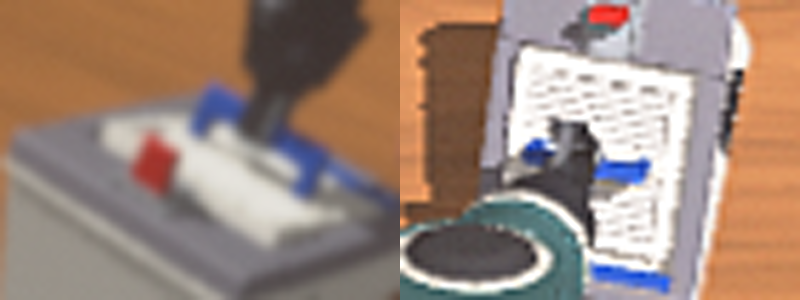

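```bash
cat >> go.py <<'E'
h=p+M@np.array([0,0,.0017]);hh=B[:3,:3].T@(h-B[:3,3])*1000
from scipy.optimize import brentq
try:
    th=brentq(lambda t:2.5+94*np.sin(t)+40.5*np.cos(t)-hh[2],-.2,.5);print('handle bay',hh,'theta deg',np.degrees(th),'tipx',hh[0]-94*np.cos(th)+40.5*np.sin(th),'heel z',164*np.sin(th))
except Exception as e: print('handle bay',hh,e)
E
python3 -m inch '{"slide":[[-0.6,0.5,2],[-0.6,0.5,2]],"twist":[0,0]}' && python3 go.py
```

```text
clock: 16.68
tool_pos: [0.509, 0.1788, 0.1228]
tcp_rot: [2.983, -0.284, 0.874]
ft_force: [-3.0, 1.6, 10.8]
gripper_width: 0.125
t 16.68 pos [509.05 178.78 122.81] tip bay [-75.13   2.97 -10.88] heel bay [86.58  0.29 16.46] F [-2.99  1.64 10.81] Fbay [ 1.05  1.07 11.24] T [0.26 1.1  0.09] w 0.125
rot in bay deg (roll,pitch,yaw) zc: [ 1.71 10.47 -0.98] tilt 10.605667642530868 q [-1.13  0.37  0.62  2.29  0.93  0.19 -1.67]
handle bay [ 9.92  0.32 46.01] theta deg 1.8476165482049784 tipx -82.72392021731788 heel z 5.287590190270496
```

```bash
python3 -m inch '{"slide":[[-0.4,0,2],[-0.2,0,1]],"twist":[0,0]}' && python3 go.py; python3 zoom.py pics/s2.png
```

```text
clock: 16.85
tool_pos: [0.5115, 0.1785, 0.1206]
tcp_rot: [2.983, -0.287, 0.876]
ft_force: [-8.3, -0.2, 12.5]
gripper_width: 0.126
t 16.85 pos [511.46 178.54 120.63] tip bay [-73.62   3.41 -13.91] heel bay [88.04  0.39 13.63] F [-8.27 -0.22 12.46] Fbay [-2.84 -1.71 14.58] T [-0.18  2.34 -0.18] w 0.126
rot in bay deg (roll,pitch,yaw) zc: [ 1.78 10.54 -1.1 ] tilt 10.685960308037721 q [-1.11  0.37  0.6   2.28  0.97  0.19 -1.71]
handle bay [11.35  0.52 43.08] theta deg 0.05099307465605225 tipx -82.61502440627169 heel z 0.1459594966790352
```

View pics/s2.png

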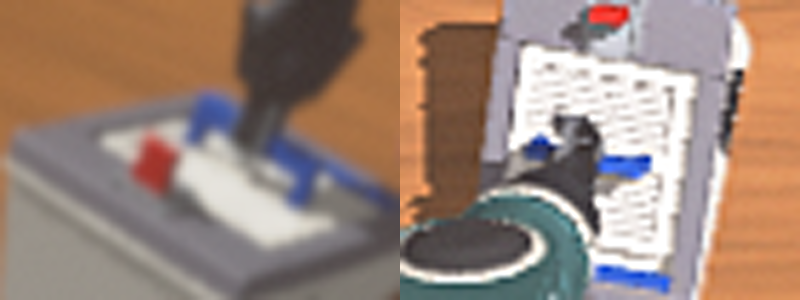

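```bash
python3 -m inch '{"slide":[[0,0,0],[0,0,0],[0,0,0],[0,0,0]],"twist":[0,0,0,0]}' 40; python3 go.py
```

```text
clock: 17.28
tool_pos: [0.5125, 0.1784, 0.1207]
tcp_rot: [2.984, -0.289, 0.877]
ft_force: [-0.2, 1.2, -0.5]
gripper_width: 0.466
t 17.28 pos [512.52 178.36 120.72] tip bay [-72.58   3.59 -14.23] heel bay [89.07  0.31 13.32] F [-0.24  1.18 -0.53] Fbay [-0.61  1.11 -0.32] T [0.07 0.54 0.02] w 0.466
rot in bay deg (roll,pitch,yaw) zc: [ 1.83 10.54 -1.19] tilt 10.69771297733473 q [-1.1   0.37  0.59  2.28  0.98  0.19 -1.71]
handle bay [12.38  0.53 42.76] theta deg -0.1434145273786246 tipx -81.72048660975689 heel z -0.4105007058124033
```

Retreat up along the tool axis and look.

```bash
python3 -m inch '{"slide":[[0,0,-12],[0,0,-25],[0,0,-35],[0,0,-35],[0,0,-35],[0,0,0]],"twist":[0,0,0,0,0,0]}' && python3 go.py; python3 zoom.py pics/s3.png
```

```text
clock: 17.78
tool_pos: [0.4335, 0.1873, 0.244]
tcp_rot: [2.981, -0.287, 0.871]
ft_force: [1.2, 0.5, 1.8]
gripper_width: 0.468
t 17.78 pos [433.45 187.34 243.98] tip bay [-100.17   -2.22  130.  ] heel bay [ 61.56  -5.13 157.15] F [1.18 0.46 1.84] Fbay [1.69 0.66 1.3 ] T [0.14 0.45 0.  ] w 0.468
rot in bay deg (roll,pitch,yaw) zc: [ 1.53 10.4  -1.06] tilt 10.51156569865865 q [-1.18 -0.05  0.43  2.31  0.79  0.65 -1.52]
handle bay [-15.06  -4.87 186.79] f(a) and f(b) must have different signs
```

View pics/s3.png

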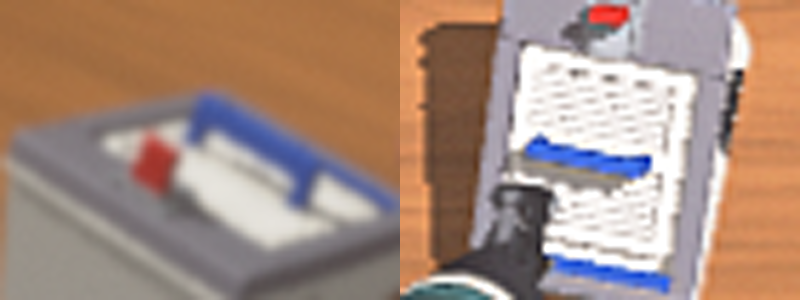

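```bash
cat > chk.py <<'E'
import sys
from ov import *
np.set_printoptions(precision=4,suppress=True)
R,s=pickle.load(open('R3.pkl','rb'))
B=bayT([0.5178,0.1769,-0.181])
roi={'scene':(205,250,295,345),'top':(170,225,165,220)}
lip=ap(B,box(-.085,-.073,-.07,.07,.014,.018))
def sm(c):
    f=R[c]['image'].astype(float);v=f[...,2]-f[...,0];a,b,d,e=roi[c];return np.clip((v-(5 if c=='scene' else 25))/({'scene':45,'top':80}[c]),0,1)[a:b,d:e]
def cost(q,cams):
    x,y,ps,th=q;C=B[:3,:3]@Ro.from_euler('ZY',[ps,-th]).as_matrix()
    tip=B[:3,:3]@np.array([x,y,.0025])+B[:3,3];h=tip+C@np.array([.094,0,.0405]);T=np.eye(4);T[:3,:3]=C;T[:3,3]=h
    bx=[box(-.006,.006,-.045,.045,-.009,.009),box(-.006,.006,-.045,-.035,-.025,.009),box(-.006,.006,.035,.045,-.025,.009)]
    return sum(((render(R[c],[lip]+[ap(T,b) for b in bx],roi[c])-sm(c))**2).sum() for c in cams)
for cams in(['top'],['scene'],['top','scene']):
    p0=np.array([-.082,0,0,.0]);S0=np.array([p0,p0+[.006,0,0,0],p0+[0,.006,0,0],p0+[0,0,.05,0],p0+[0,0,0,.05]])
    r=minimize(cost,p0,args=(cams,),method='Nelder-Mead',options=dict(initial_simplex=S0,xatol=1e-4,fatol=1e-3));print(cams,'tip x,y,yaw,theta',r.x,r.fun,'at flat',cost(p0,cams))
a=R['top']['image'];f=a.astype(float);v=np.clip((f[...,0]-np.maximum(f[...,1],f[...,2])-70)/80,0,1)[160:190,180:215];ys,xs=np.mgrid[160:190,180:215]
print('red top',(v*ys).sum()/v.sum(),(v*xs).sum()/v.sum(),v.sum(),'pred lock0',proj(R['top'],B[:3,:3]@[.124,0,.0545]+B[:3,3]),'per .022',proj(R['top'],B[:3,:3]@[.102,0,.0545]+B[:3,3]))
E
python3 chk.py
```

```text
['top'] tip x,y,yaw,theta [-0.0832  0.0024 -0.0039 -0.0082] 40.24848681997309 at flat 43.087900507016535
['scene'] tip x,y,yaw,theta [-0.0816  0.0013  0.007   0.006 ] 11.39032679738562 at flat 13.554007433038574
['top', 'scene'] tip x,y,yaw,theta [-0.0829  0.0009  0.0034  0.0017] 52.02446849368832 at flat 56.641907940055106
red top 169.22504378283713 197.95008756567427 28.55 pred lock0 (np.float64(171.4406626117589), np.float64(195.4222533827291)) per .022 (np.float64(176.5830809655386), np.float64(194.71915214293662))
```

```bash
cat > tab.py <<'E'
from ov import *
from scipy.optimize import minimize_scalar
np.set_printoptions(precision=2,suppress=True)
def locate(R):
    B=bayT([0.5178,0.1769,-0.181]);roi={'top':(164,186,188,206),'scene':(215,245,292,312)}
    def sm(c):
        f=R[c]['image'].astype(float);a,b,d,e=roi[c];f=f[a:b,d:e];return np.clip((f[...,0]-2.2*np.maximum(f[...,1],f[...,2]))/60,0,1)
    for c in roi: 
        m=sm(c);ys,xs=np.mgrid[roi[c][0]:roi[c][1],roi[c][2]:roi[c][3]];print(c,'red n',m.sum(),(m*ys).sum()/m.sum(),(m*xs).sum()/m.sum())
    def cost(q,cams): return sum(((render(R[c],[ap(B,box(q[0]-.006,q[0]+.006,q[1]-.012,q[1]+.012,.0265,.0545))],roi[c])-sm(c))**2).sum() for c in cams)
    for cams in(['top'],['scene'],['top','scene']):
        p0=np.array([.115,0.]);r=minimize(cost,p0,args=(cams,),method='Nelder-Mead',options=dict(initial_simplex=np.array([p0,p0+[.01,0],p0+[0,.01]]),xatol=1e-4));print(cams,'tab x,y mm',r.x*1000,r.fun)
if __name__=='__main__':
    R={c:arm.read_camera(c) for c in('scene','top')};locate(R)
E
python3 -c "
from tab import *
locate(pickle.load(open('R3.pkl','rb'))[0])"
cat > go2.py <<'E'
# fingertip / TCP in bay frame
import sys
from fit import *
from scipy.spatial.transform import Rotation as Ro
np.set_printoptions(precision=2,suppress=True)
B=bayT([0.5178,0.1769,-0.181])
s=arm.observe();M=Ro.from_rotvec(s['tcp_rot']).as_matrix();p=s['tool_pos']
tip=p+M@np.array([0,0,.014])
b=lambda X:B[:3,:3].T@(X-B[:3,3])*1000
print('t',round(s['clock'],2),'pos',p*1000,'fingertip bay',b(tip),'Fbay',B[:3,:3].T@s['ft_force'],'w',round(s['gripper_width'],3),'q',s['joint_positions'])
print('tool axes in bay\n',B[:3,:3].T@M)
if len(sys.argv)>3:
    t=np.array(list(map(float,sys.argv[1:4])))
    print('slide mm',M.T@(B[:3,:3]@(t-b(tip))))
E
python3 go2.py 155 0 90
```

```text
top red n 19.246666666666666 172.02320748181504 196.04399030135087
scene red n 14.043333333333328 228.06954664134824 301.5964870638501
['top'] tab x,y mm [120.09   0.87] 4.2692429834678975
['scene'] tab x,y mm [111.05  -6.68] 50.0319246059208
['top', 'scene'] tab x,y mm [119.99  -0.85] 55.59403033448674
t 17.88 pos [434.47 186.63 240.48] fingertip bay [-13.11  -5.14 171.02] Fbay [ 1.06 -0.57 -0.83] w 0.465 q [-1.18 -0.04  0.44  2.31  0.79  0.65 -1.52]
tool axes in bay
 [[ 0.98 -0.01  0.18]
 [-0.02 -1.    0.02]
 [ 0.18 -0.02 -0.98]]
slide mm [150.72  -5.41 110.04]
```

```bash
python3 -m inch '{"slide":[[30,-1,10],[35,-1,10],[35,-1,15],[35,-1,20],[15,-1,20],[0,0,0]],"twist":[0,0,0,0,0,0]}' 0 && python3 go2.py 152 0 36
```

```text
clock: 18.38
tool_pos: [0.6087, 0.1573, 0.2518]
tcp_rot: [2.971, -0.277, 0.871]
ft_force: [-1.2, -1.1, -0.4]
gripper_width: -0.001
t 18.38 pos [608.73 157.28 251.8 ] fingertip bay [155.01  -2.71 115.34] Fbay [-1.1  -1.34 -0.01] w -0.001 q [-0.93  0.24  0.55  2.01  0.38  0.47 -0.9 ]
tool axes in bay
 [[ 0.98 -0.01  0.18]
 [-0.01 -1.    0.02]
 [ 0.18 -0.02 -0.98]]
slide mm [-17.54  -1.35  77.47]
```

```bash
python3 -m inch '{"slide":[[-3,-1,25],[-4,0,25],[-3,0,15],[0,0,5],[0,0,0]],"twist":[0,0,0,0,0]}' && python3 go2.py 150 0 36
```

```text
clock: 18.8
tool_pos: [0.6411, 0.148, 0.1764]
tcp_rot: [2.96, -0.28, 0.861]
ft_force: [-1.1, 0.5, -0.4]
gripper_width: -0.002
t 18.8 pos [641.08 148.05 176.39] fingertip bay [157.77  -6.16  32.87] Fbay [-1.19  0.26  0.07] w -0.002 q [-0.83  0.42  0.52  2.    0.32  0.31 -0.87]
tool axes in bay
 [[ 0.98 -0.01  0.18]
 [-0.01 -1.    0.  ]
 [ 0.18 -0.   -0.98]]
slide mm [-7.12 -6.11 -4.47]
```

```bash
python3 -m inch '{"slide":[[-6,-6,-4.5],[-6,0,-1.2],[-4,0,-0.8]],"twist":[0,0,0]}' && python3 go2.py 126 0 36
```

```text
clock: 19.05
tool_pos: [0.6251, 0.1554, 0.1726]
tcp_rot: [2.956, -0.282, 0.859]
ft_force: [1.6, -0.8, -0.1]
gripper_width: 0.004
t 19.05 pos [625.12 155.35 172.62] fingertip bay [140.57  -1.9   35.74] Fbay [ 1.59 -0.53 -0.74] w 0.004 q [-0.89  0.41  0.56  2.03  0.34  0.3  -0.92]
tool axes in bay
 [[ 0.98 -0.01  0.18]
 [-0.01 -1.   -0.  ]
 [ 0.18  0.   -0.98]]
slide mm [-14.3   -1.78  -2.89]
```

```bash
python3 -m inch '{"slide":[[-4,-1,-0.8],[-4,0,-0.8],[-4,0,-0.8]],"twist":[0,0,0]}' && python3 go2.py 126 0 36 | head -2; python3 -m inch '{"slide":[[-3,0,-0.6],[-3,0,-0.6]],"twist":[0,0]}' && python3 go2.py 126 0 36
```

```text
clock: 19.3
tool_pos: [0.6131, 0.1588, 0.1692]
tcp_rot: [2.957, -0.282, 0.862]
ft_force: [1.9, -0.9, -0.3]
gripper_width: 0.001
t 19.3 pos [613.12 158.84 169.2 ] fingertip bay [127.79  -0.61  37.23] Fbay [ 1.73 -0.57 -1.03] w 0.001 q [-0.94  0.4   0.59  2.05  0.36  0.29 -0.95]
tool axes in bay
clock: 19.47
tool_pos: [0.6086, 0.16, 0.1686]
tcp_rot: [2.957, -0.282, 0.869]
ft_force: [30.1, -7.8, 1.8]
gripper_width: 0.0
t 19.47 pos [608.63 159.95 168.59] fingertip bay [123.33  -0.3   38.41] Fbay [29.4  -2.28 -9.96] w 0.0 q [-0.96  0.4   0.6   2.07  0.37  0.28 -0.97]
tool axes in bay
 [[ 0.98 -0.01  0.19]
 [-0.01 -1.    0.  ]
 [ 0.19 -0.   -0.98]]
slide mm [ 2.17 -0.32  2.86]
```

```bash
python3 -m inch '{"slide":[[6,0,0],[8,0,0],[5,0,-20],[0,0,-35],[0,0,-35],[0,0,-35],[0,0,0]],"twist":[0,0,0,0,0,0,0]}' && python3 go2.py; python3 zoom.py pics/f1.png; python3 chk.py | head -3; python3 -c "
from tab import *
locate(pickle.load(open('R3.pkl','rb'))[0])"
```

```text
clock: 20.05
tool_pos: [0.5566, 0.1673, 0.2882]
tcp_rot: [2.954, -0.285, 0.866]
ft_force: [1.5, 1.3, 1.0]
gripper_width: -0.0
t 20.05 pos [556.6  167.29 288.15] fingertip bay [119.42  -2.5  168.93] Fbay [1.53 1.51 0.48] w -0.0 q [-1.15  0.11  0.67  2.06  0.51  0.6  -1.05]
tool axes in bay
 [[ 0.98 -0.01  0.18]
 [-0.01 -1.   -0.  ]
 [ 0.18  0.   -0.98]]
['top'] tip x,y,yaw,theta [-0.0914  0.0045  0.0108 -0.1616] 57.42057814302192 at flat 64.42186803152634
['scene'] tip x,y,yaw,theta [-0.0914  0.0024 -0.0504 -0.0263] 13.043593489683454 at flat 16.386774317570165
['top', 'scene'] tip x,y,yaw,theta [-0.0829  0.0023 -0.0102  0.0011] 76.62361799948738 at flat 80.80864234909652
top red n 17.759999999999998 176.23141891891893 195.4761636636637
scene red n 14.856666666666662 227.24074489566976 304.78954453668393
['top'] tab x,y mm [101.93  -0.01] 5.353217147251058
['scene'] tab x,y mm [112.99  -0.65] 50.21666762783545
['top', 'scene'] tab x,y mm [101.9   -0.03] 55.252119300269136
```

View pics/f1.png

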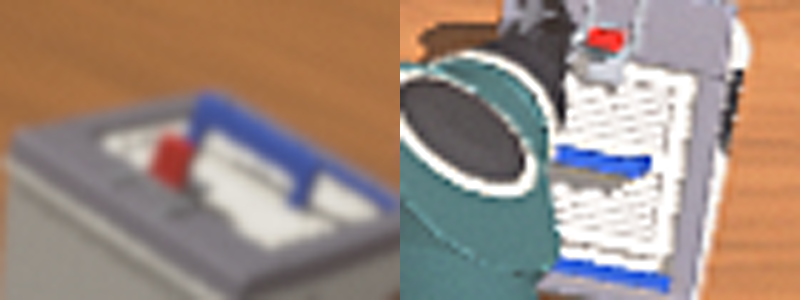

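```bash
python3 -c "
from h import *
shot('scene','end.png')"
```

```text
(no output)
```

View pics/end.png

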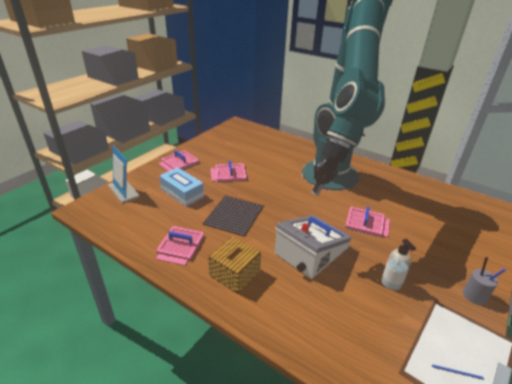

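The bottle (396,265), tissue box (235,265) and mask carton (182,187) stand where they were. The cassette is in the bay and the tab is down-slope over its edge. The arm is clear, so I'm handing in.

```bash
python3 -c "
from bench import arm
print(arm.close_job(), arm.observe()['clock'])"
```

```text
the job is handed in; nothing more can be done
the job is handed in; nothing more can be done
```

The cassette is back in the bay, lying flat with its tongue under the blue lip, and the lock is slid fully across. I handed the job in at about 20 s of the 54 s allowed; no verdict is reported.

**How it was done:** I gripped the cassette by its handle. The moves cannot tilt the tool, so I pushed the arm against its reach limit to lean the tool to 33°. I then slid the tongue under the lip at about 10° to the bay floor and lowered the heel with the grip still closed. Wrist readings stayed around 20 N or less. I let go only once the cassette was down, then pushed the red tab to its stop with closed fingers, where the reading reached about 30 N.

**Last checks:**
- **Cassette:** after release, a fit to both cameras put the tongue tip at bay x of about -83 mm, y within about 2.5 mm, and a tilt of about 0.1°.
- **Lock:** the top camera put the tab at bay x of 102 mm, which is the full 22 mm.
- **Bystanders:** the bottle, tissue box and mask carton look unmoved in the last scene picture. I compared this by eye and did not measure it.
- **Robot:** it was clear of everything.

**Checks that disagreed:**
- **Lock:** the scene camera alone gave a tab position of about 113 mm, but that fit was poor. It was also about 9 mm off before locking, so I trusted the top view and the stop contact.
- **Cassette after locking:** each camera's fit on its own went bad (tip at about -91 mm, with tilts of about -9° and -1.5°), partly because the arm blocked the top view. The two cameras together still gave -83 mm and flat.
- **Joint 4:** at full stretch it read 0.057 to 0.060 rad, against a stated limit of 0.06.

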